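Pack the closed jars into the cellar tray

ROBOT

A 6-joint arm with a two-finger parallel gripper is mounted at the origin on the work surface. World frame = base frame: x ahead of the robot, y to its left, z up, the work surface at z = 0. Lengths are in m, angles in rad, forces in N, time in s.
With the tool pointing down it reaches from about 0.375 to 0.9 m from the base axis. Payload 3.1 kg.
Tool frame: the origin (TCP) lies on the mounting face of the last link; the fingertips stand 173 mm ahead of it and the grasp point (between the pads) lies 155 mm ahead of it; z points along the fingers, y is the direction in which the jaws open and shut (so a half turn about z gives the same grasp; the last joint's range is limited). The gripper opens to 85 mm and grips with 20 to 120 N. Pads are 22 mm wide; open, the fingers measure 114 mm over their backs; the gripper's body (76 mm by 85 mm) begins 54 mm behind the grasp point. The pads swing forward as they close: fully open they stand 13 mm farther back than shut.
Start: joints at [-1.282, 0.527, 1.433, -0, 1.181, -0.178], TCP at [0.281, -0.558, 0.405] pointing down, gripper open.
Joint ranges: [-3.08, 3.08], [-0.75, 2.2], [0.22, 2.44], [-1.43, 4.57], [0, 2.65], [-2.85, 2.85]. Speed limits (rad/s): [2.79, 2.79, 3.14, 3.14, 3.14, 3.14].

INTERFACE

Orientations are given as a 3x3 rotation matrix whose columns are the frame's x, y, z axes.
In Python, from bench import manip gives the robot as it stands.
- The arm moves only by the shell command python3 -m handwheel 'ROWS' [OPENING] [FORCE]. ROWS is JSON, a list of rows, each a list of 6 numbers: the shift along the tool's x, y, z in cm, then the turn, a rotation vector about the tool's x, y, z in degrees. A call has 1 to 10 rows; each row is the pose to reach, as a shift and turn from the pose commanded when the call began, along the tool's axes at that moment; what a row does not reach only later rows make up. A row lasts 1/8 s, in which the tool goes at most 62.5 mm and 10.7 degrees, less where a joint would pass 70% of its speed; a pose out of reach is approached as far as the arm can. A call with a gripper value outside its range is refused whole. OPENING is the closure in counts, from 0 (fully open) to 255 (shut), set as the call begins (- or left out, the last holds). The fingers move at their own pace and stop on an object; FORCE is the grip in N (left out, the last holds). Time passes only in rows, so rows that repeat a pose let the fingers close. It gives the time, the measured TCP pose, the force and the opening at its end, in the units of the state.
- manip.read_state(): the state, without advancing time (a new reading comes with each control period).
- manip.snapshot(name): name is "side" or "top"; returns (picture, depth): 400x640x3 uint8, red, green, blue; 400x640 float32, m along the optical axis (not along the pixel's ray), 0 where there is no reading.
- manip.camera_model(name): a dict with "vfov" (degrees; the focal length in pixels is half the picture's height over the tangent of half this angle, whatever the lens; pixels are square), "cx", "cy" (the principal point, pixels), "dist_coeffs" ([k1, k2, p1, p2, k3] as OpenCV has them; the pictures are not rectified), "cam_to_world" (4x4, takes a point from camera to world coordinates). Camera axes: x right, y up, looking along -z (the intrinsics and any distortion apply to the point x, -y, -z); pixel columns grow to the right and rows downward; lengths in m; the calibration is good to about 2 mm. A picture is of the moment at which its call begins. camera_model takes no time and is no camera call.
- manip.finish_job(): hands the job in, once; it reports no verdict.
Trained networks look in the newest picture that a camera, given by its name, has taken for a name from the list of things; names that differ only in an ending like _2 or _b are one class to them, and where a whole thing is asked for, a point or a joint stands for the part that bears it (a point fixed in the world has none). Each returns a list of dicts, best first, with "p" (0 to 1); they miss things now and then, are a little off and sometimes report something else, mostly with a low value. They report only what shows in the picture. A call takes as long as a camera call. They do not tell look-alikes from the thing itself.
- manip.masks_of(thing, camera): "pixels" (400x640 bool, what is visible of it) and "at" ([column, row] in pixels, amid what is visible of it).
The state is a dict: "clock": time; "q": joint angles; "dq": joint speeds; "effort": joint torques, N m; "position": TCP position; "orientation": TCP orientation; "wrist_force": force on the tool from outside, world axes, zero at the start; "moment": the same for the moment, N m; "grip_width": opening from 0.0 (shut) to 1.0 (fully open).
Only numpy, scipy, OpenCV 4.12 (cv2) and the standard library are available. Lean on these libraries where they do the work, as an engineer would, in place of code of your own. Each camera call takes 0.05 s, during which the arm holds its last target.

TASK

Pack the four jars on the open bench that have their lids on into the wooden tray, each standing upright, fully down in the insert whose opening has its own shape and size (large round, small round, square, oblong). Set each down gently rather than dropping it. Leave the two open jars without lids standing where they are.

Things in the scene. Friction and masses are not known exactly. Their poses are not given: they have to be found in the camera images.
- jar_large: closed jar, the large round one: amber glass, 60 mm diameter up to 72 mm height, steel lid of 58 mm on top, 88 mm high in all, about 0.36 kg. Stands upright on the bench; origin: centre of its underside, z up.
- jar_small: closed jar, the small round one: amber glass, 42 mm diameter up to 50 mm height, steel lid of 40 mm on top, 64 mm high in all, about 0.14 kg. Stands upright on the bench; origin: centre of its underside, z up.
- jar_square: closed jar, the square one: amber glass, 48 x 48 mm up to 62 mm height, round steel lid of 42 mm diameter on top, 78 mm high in all, about 0.27 kg. x and y axes along its sides. Stands upright on the bench; origin: centre of its underside, z up.
- jar_oblong: closed jar, the oblong one: amber glass, 70 mm along its x axis and 42 mm along its y axis up to 58 mm height, round steel lid of 36 mm diameter on top, 74 mm high in all, about 0.26 kg. Stands upright on the bench; origin: centre of its underside, z up.
- open_round: open, empty jar without a lid, hollow from above: amber glass, round, 60 mm diameter, narrowing to 54 mm at the mouth, 86 mm high. To be left alone. Stands upright on the bench; origin: centre of its underside, z up.
- open_square: open, empty jar without a lid, hollow from above: amber glass, 48 x 48 mm up to 62 mm height, with a round open neck of 42 mm, 76 mm high. To be left alone. Stands upright on the bench; origin: centre of its underside, z up.
- insert_large: fixed plywood insert in a low wooden tray, 100 x 100 x 18 mm, with a large round opening of 76 mm diameter in its middle, 14 mm deep (floor 4 mm above the underside). Origin: centre of its underside, 6 mm above the bench, axes along its sides. Four lie two by two, 106 mm apart; tray rim 32 mm above the bench, 5 mm beside them. Their corners swap.
- insert_small: fixed plywood insert in a low wooden tray, 100 x 100 x 18 mm, with a small round opening of 58 mm diameter in its middle, 14 mm deep (floor 4 mm above the underside). Origin: centre of its underside, 6 mm above the bench, axes along its sides. Four lie two by two, 106 mm apart; tray rim 32 mm above the bench, 5 mm beside them. Their corners swap.
- insert_square: fixed plywood insert in a low wooden tray, 100 x 100 x 18 mm, with a square opening of 64 x 64 mm in its middle, 14 mm deep (floor 4 mm above the underside). Origin: centre of its underside, 6 mm above the bench, axes along its sides, the opening's sides along x and y. Four lie two by two, 106 mm apart; tray rim 32 mm above the bench, 5 mm beside them. Their corners swap.
- insert_oblong: fixed plywood insert in a low wooden tray, 100 x 100 x 18 mm, with an oblong opening of 86 x 58 mm in its middle, 14 mm deep (floor 4 mm above the underside). Origin: centre of its underside, 6 mm above the bench, axes along its sides, the opening's long side along x. Four lie two by two, 106 mm apart; tray rim 32 mm above the bench, 5 mm beside them. Their corners swap.
Not all that is in view belongs to the job. Leave any green look-alike of the jar_small alone. Leave any blue look-alike of the jar_square alone.

How it is judged:
At the end, for the whole second after the job is handed in: Each closed jar stands upright (within 0.12 rad), at rest and down on the floor of the opening of its own insert (underside within 5 mm of that floor, centre within 14 mm of the insert's centre), and both open jars stand upright within 30 mm of where they started (horizontal distance between jar_large and insert_large below 0.014 m and z of jar_large in the frame of insert_large below 0.009 m and angle between each of jar_large, jar_small, jar_square, jar_oblong, open_round, open_square's own z axis and vertical below 0.12 rad and linear speed of each of jar_large, jar_small, jar_square, jar_oblong below 0.02 m/s and horizontal distance between jar_small and insert_small below 0.014 m and z of jar_small in the frame of insert_small below 0.009 m and horizontal distance between jar_square and insert_square below 0.014 m and z of jar_square in the frame of insert_square below 0.009 m and horizontal distance between jar_oblong and insert_oblong below 0.014 m and z of jar_oblong in the frame of insert_oblong below 0.009 m and distance of each of open_round, open_square from where it was at the start of the episode below 0.03 m); the robot touches nothing.
It fails at once if a closed jar is let fall into its insert from more than 3 cm ((horizontal distance between jar_large and insert_large below 0.05 m and z of jar_large in the frame of insert_large above 0.036 m and contact force between the fingers and jar_large below 0.02 N) or (horizontal distance between jar_small and insert_small below 0.05 m and z of jar_small in the frame of insert_small above 0.036 m and contact force between the fingers and jar_small below 0.02 N) or (horizontal distance between jar_square and insert_square below 0.05 m and z of jar_square in the frame of insert_square above 0.036 m and contact force between the fingers and jar_square below 0.02 N) or (horizontal distance between jar_oblong and insert_oblong below 0.05 m and z of jar_oblong in the frame of insert_oblong above 0.036 m and contact force between the fingers and jar_oblong below 0.02 N)).
It fails at once if an open jar is moved more than 4 cm or tipped over (distance of any of open_round, open_square from where it was at the start of the episode above 0.04 m or angle between any of open_round, open_square's own z axis and vertical above 0.5 rad).
It also fails if it takes over 112 s, if anything falls off the work surface, if the arm or the gripper's body presses on something with over 40 N, if the wrist force passes 120 N, or if a joint passes its speed limit or range.

## Working session

There is one attempt and no reset: what is moved stays moved. The work goes in short steps, Python scripts to look and compute and a shell command to move; the robot and the scene stay as the last step left them, time stands still between calls to the robot, and variables do not carry over. Pictures are saved under pics/ and viewed, and the job is handed in when it is done.

```bash
ls; mkdir -p pics; python3 - <<'E'
from bench import manip
import cv2,numpy as np
s=manip.read_state()
for k in s: print(k,np.round(s[k],4).tolist())
for n in("top","side"):
    p,d=manip.snapshot(n); cv2.imwrite(f"pics/{n}0.png",p[:,:,::-1]); np.save(f"pics/{n}0.npy",d)
    c=manip.camera_model(n); print(n,{k:np.round(v,4).tolist() for k,v in c.items()})
E
```

```text
pics
clock 0.0
q [-1.2825, 0.5284, 1.4339, 0.0, 1.1814, -0.1785]
dq [0.0006, -0.0013, 0.0015, -0.0015, 0.0005, -0.0001]
effort [-0.0001, -44.2347, -17.8027, -0.0002, 0.0084, 0.0]
position [0.2812, -0.5578, 0.4038]
orientation [[0.893, 0.45, -0.0006], [0.45, -0.893, 0.002], [0.0004, -0.0021, -1.0]]
wrist_force [-0.5321, -0.0599, -0.2398]
moment [-0.0068, -0.0002, -0.0084]
grip_width 1.0023
top {'vfov': 56.8126, 'cx': 314.0311, 'cy': 194.0939, 'dist_coeffs': [-0.0613, 0.0, 0.0, 0.0, 0.0], 'cam_to_world': [[-0.0183, 0.9978, -0.0643, 0.4436], [-0.9998, -0.019, -0.0106, -0.0207], [-0.0118, 0.0641, 0.9979, 1.0012], [0.0, 0.0, 0.0, 1.0]]}
side {'vfov': 54.1405, 'cx': 319.9202, 'cy': 200.693, 'dist_coeffs': [-0.0194, 0.0, 0.0, 0.0, 0.0], 'cam_to_world': [[0.9955, 0.0703, -0.0631, 0.4554], [-0.0943, 0.6987, -0.7092, -0.6972], [-0.0058, 0.7119, 0.7022, 0.6977], [0.0, 0.0, 0.0, 1.0]]}
```

View pics/top0.png

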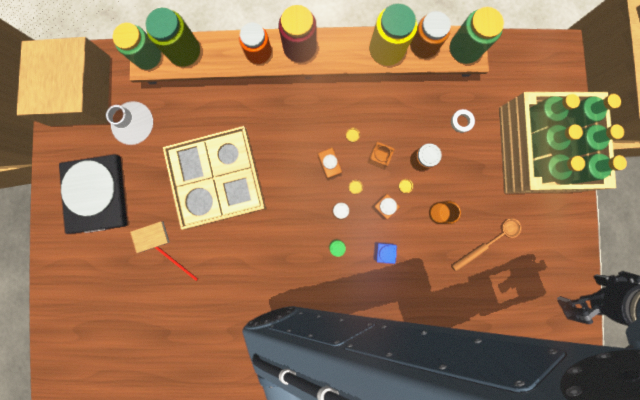

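View pics/side0.png

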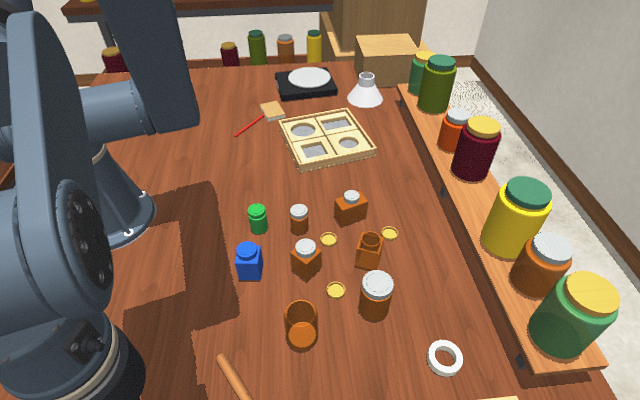

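The top view shows the closed jars: oblong (330,162), small (341,211), square (387,206) and large (429,155). The open jars are at (381,153) and (444,212), and the look-alikes are green (338,249) and blue (386,253). The tray is at (213,177). Next I'll measure them.

```bash
cat > h.py <<'E'
from bench import manip
import cv2,numpy as np
def K(c):
    f=200/np.tan(np.radians(c["vfov"])/2)
    return np.array([[f,0,c["cx"]],[0,f,c["cy"]],[0,0,1.]]),np.array(c["dist_coeffs"],float)
def rays(c,uv):
    k,d=K(c); u=cv2.undistortPoints(np.asarray(uv,float).reshape(-1,1,2),k,d).reshape(-1,2)
    return np.c_[u[:,0],-u[:,1],-np.ones(len(u))]
def world(n,uv,dep):
    c=manip.camera_model(n);T=np.array(c["cam_to_world"])
    return (rays(c,uv)*np.asarray(dep).reshape(-1,1))@T[:3,:3].T+T[:3,3]
def atz(n,uv,z):
    c=manip.camera_model(n);T=np.array(c["cam_to_world"]);r=rays(c,uv)@T[:3,:3].T
    return T[:3,3]+r*((z-T[2,3])/r[:,2])[:,None]
def cloud(n,dep):
    v,u=np.mgrid[0:400,0:640]; uv=np.c_[u.ravel(),v.ravel()]
    P=world(n,uv,dep.ravel()); P[dep.ravel()==0]=np.nan
    return P.reshape(400,640,3)
E
python3 - <<'E'
from h import *
for n in("top","side"):
  P=cloud(n,np.load(f"pics/{n}0.npy"))
  np.save(f"pics/{n}0_P.npy",P)
  for t in["jar_large","jar_small","jar_square","jar_oblong","open_round","open_square","insert_large","insert_small","insert_square","insert_oblong"]:
    for k,m in enumerate(manip.masks_of(t,n)[:3]):
        px=m["pixels"]; Q=P[px]; Q=Q[~np.isnan(Q[:,0])]
        np.save(f"pics/m_{n}_{t}_{k}.npy",px)
        zt=np.percentile(Q[:,2],95); top=Q[Q[:,2]>zt-.006]
        print(n,t,round(m["p"],2),np.round(m["at"]),px.sum(),"zmax",zt.round(3),"topmid",((top.max(0)+top.min(0))/2).round(3),"ext",np.ptp(top,axis=0).round(3))
E
python3 - <<'E'
import cv2
a=cv2.imread('pics/top0.png')[120:270,290:480]
cv2.imwrite('pics/crop0.png',cv2.resize(a,(760,600),interpolation=cv2.INTER_CUBIC))
a=cv2.imread('pics/top0.png')[115:240,150:280]
cv2.imwrite('pics/crop1.png',cv2.resize(a,None,fx=4.5,fy=4.5,interpolation=cv2.INTER_CUBIC))
E
```

```text
top jar_small 0.64 [338. 211.] 199 zmax 0.067 topmid [ 0.462 -0.08   0.066] ext [0.036 0.038 0.01 ]
top jar_small 0.56 [340. 244.] 196 zmax 0.067 topmid [ 0.367 -0.066  0.065] ext [0.035 0.035 0.008]
top jar_square 0.93 [385. 207.] 460 zmax 0.081 topmid [ 0.469 -0.195  0.079] ext [0.038 0.04  0.009]
top jar_oblong 0.94 [330. 162.] 490 zmax 0.076 topmid [ 0.585 -0.054  0.074] ext [0.033 0.033 0.009]
top jar_oblong 0.55 [376. 158.] 459 zmax 0.076 topmid [ 0.604 -0.185  0.075] ext [0.041 0.04  0.008]
top open_round 0.6 [442. 214.] 635 zmax 0.086 topmid [ 0.451 -0.346  0.086] ext [0.052 0.054 0.01 ]
top open_square 0.8 [379. 154.] 478 zmax 0.076 topmid [ 0.604 -0.185  0.075] ext [0.041 0.04  0.009]
top insert_large 0.56 [200. 202.] 1339 zmax 0.026 topmid [0.494 0.296 0.025] ext [0.112 0.113 0.01 ]
top insert_small 0.87 [226. 152.] 1473 zmax 0.027 topmid [0.619 0.22  0.025] ext [0.118 0.119 0.009]
top insert_square 0.87 [236. 191.] 1450 zmax 0.026 topmid [0.516 0.195 0.026] ext [0.117 0.118 0.01 ]
top insert_oblong 0.8 [189. 167.] 1464 zmax 0.026 topmid [0.594 0.322 0.026] ext [0.118 0.11
[... 630 characters left out ...]
ound 0.76 [298. 327.] 1454 zmax 0.085 topmid [ 0.449 -0.35   0.084] ext [0.054 0.056 0.009]
side open_square 0.6 [366. 249.] 884 zmax 0.075 topmid [ 0.603 -0.189  0.073] ext [0.041 0.043 0.009]
side insert_large 0.93 [302. 129.] 650 zmax 0.025 topmid [0.493 0.295 0.023] ext [0.112 0.116 0.008]
side insert_small 0.75 [344. 140.] 695 zmax 0.025 topmid [0.616 0.221 0.023] ext [0.113 0.112 0.008]
side insert_small 0.37 [302. 131.] 705 zmax 0.025 topmid [0.493 0.299 0.025] ext [0.118 0.124 0.012]
side insert_square 0.89 [312. 148.] 705 zmax 0.025 topmid [0.516 0.196 0.023] ext [0.111 0.11  0.007]
side insert_oblong 0.67 [338. 120.] 655 zmax 0.025 topmid [0.595 0.322 0.023] ext [0.119 0.119 0.008]
```

View pics/crop0.png

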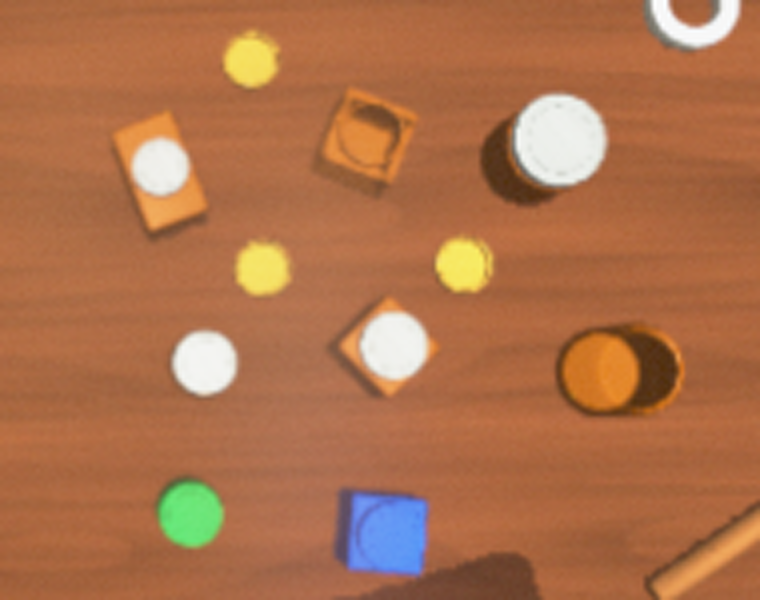

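View pics/crop1.png

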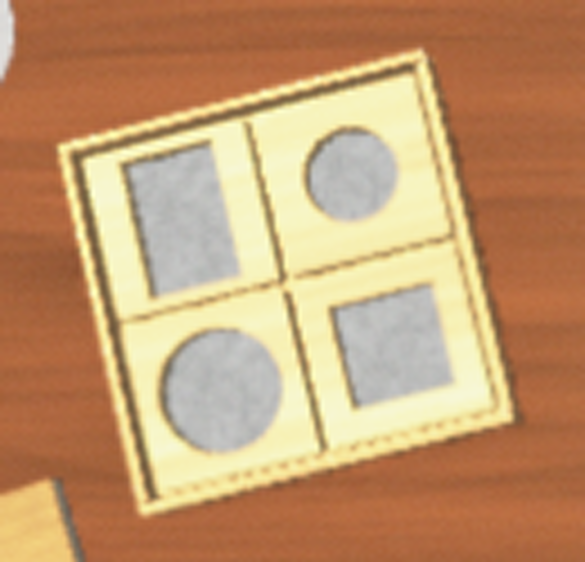

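```bash
python3 - <<'E'
from h import *
from scipy.optimize import least_squares
import glob
P={n:np.load(f"pics/{n}0_P.npy") for n in("top","side")}
# lid / neck centres by circle on lid-edge: use cloud in window
J={"large":(.594,-.304,.074,.058),"small":(.461,-.08,.052,.040),"square":(.469,-.196,.064,.042),"oblong":(.585,-.054,.06,.036)}
H={"square":(.046,.060),"oblong":(.042,.056)}
for j,(x,y,zl,dia) in J.items():
  for n in P:
    Q=P[n][~np.isnan(P[n][...,0])]; r=np.hypot(Q[:,0]-x,Q[:,1]-y)
    L=Q[(r<.05)&(Q[:,2]>zl+.006)]
    (cx,cy),rad=cv2.minEnclosingCircle((L[:,:2]*1000).astype(np.float32))
    print(j,n,"lid",np.round(L[:,:2].mean(0),4),"circ",round(cx,1),round(cy,1),round(rad*2,1),len(L))
    if j in("square","oblong"):
      z0=.062 if j=="square" else .058
      B=Q[(r<.055)&(Q[:,2]>z0-.015)]
      R=cv2.minAreaRect((B[:,:2]*1000).astype(np.float32)); print("   shoulder rect",np.round(R[0],1),np.round(R[1],1),round(R[2],1),len(B))
# inserts: grey floor
img=cv2.imread("pics/top0.png"); hsv=cv2.cvtColor(img,cv2.COLOR_BGR2HSV)
g=((hsv[...,1]<50)&(hsv[...,2]>100)).astype(np.uint8); 
n,lab,st,ce=cv2.connectedComponentsWithStats(g)
src=[];
seeds={"large":(200,202),"small":(228,153),"square":(237,191),"oblong":(190,163)}
T={}
for k,(u,v) in seeds.items():
    m=lab==lab[v,u]; vv,uu=np.nonzero(m); W=atz("top",np.c_[uu,vv],.024)[:,:2]*1000
    R=cv2.minAreaRect(W.astype(np.float32)); W2=atz("top",np.c_[uu,vv],.010)[:,:2]*1000
    print(k,m.sum(),"rect@24",np.round(R[0],1),np.round(R[1],1),round(R[2],1),"centroid24",W.mean(0).round(1),"c10",W2.mean(0).round(1)); T[k]=W.mean(0)
for k,t in {"large":(.4935,.2955),"small":(.6175,.2205),"square":(.516,.1955),"oblong":(.5945,.322)}.items(): T[k+"m"]=np.array(t)*1000
off={"large":(-1,1),"small":(1,-1),"square":(-1,-1),"oblong":(1,1)}
def model(p,k): 
    c,s=np.cos(p[2]),np.sin(p[2]); return p[:2]+53*np.array([[c,-s],[s,c]])@np.array(off[k])
for suf in("","m"):
  f=least_squares(lambda p:np.concatenate([model(p,k)-T[k+suf] for k in off]),[556,258,.23])
  print(suf,f.x[:2],np.degrees(f.x[2]),"res",f.fun.round(1),{k:model(f.x,k).round(1).tolist() for k in off})
E
```

```text
large top lid [ 0.5953 -0.301 ] circ 596.3 -302.4 59.8 432
large side lid [ 0.5938 -0.306 ] circ 594.7 -303.9 58.7 707
small top lid [ 0.461  -0.0788] circ 461.1 -79.2 39.7 197
small side lid [ 0.4602 -0.0819] circ 460.2 -80.4 40.3 189
square top lid [ 0.4687 -0.1938] circ 469.3 -194.2 42.2 220
   shoulder rect [ 469.2 -194. ] [47.9 48.9] 43.6 379
square side lid [ 0.4681 -0.1995] circ 469.1 -197.0 43.6 295
   shoulder rect [ 468.1 -197.9] [49.6 48. ] 44.1 599
oblong top lid [ 0.5847 -0.0533] circ 584.7 -53.3 35.7 157
   shoulder rect [584.8 -53.2] [69.9 42.2] 20.3 453
oblong side lid [ 0.584  -0.0571] circ 584.1 -54.0 37.6 156
   shoulder rect [584.3 -55.1] [70.6 43.2] 18.9 534
large 585 rect@24 [494.  294.7] [70.4 74.3] 26.9 centroid24 [492.6 294.7] c10 [493.3 299.2]
small 311 rect@24 [619.5 218.1] [50.5 51.2] 44.4 centroid24 [619.6 218.3] c10 [622.1 221.7]
square 646 rect@24 [512.7 185.5] [74.7 76.3] 14.1 centroid24 [511.1 189.9] c10 [512.1 192.9]
oblong 628 rect@24 [597.4 313. ] [81.6 71.2] 12.7 centroid24 [597.1 319.2] c10 [599.3 324.1]
 [555.1051693 255.5074707] 12.640615332302268 res [-0.8  1.  -1.2 -2.9  3.9  2.3 -1.9 -0.4] {'large': [491.8, 295.6], 'small': [618.4, 215.4], 'square': [515.0, 192.2], 'oblong': [595.2, 318.8]}
m [555.375 258.375] 13.501094455660274 res [-2.   2.   1.8 -1.3  0.2 -1.   0.   0.3] {'large': [491.5, 297.5], 'small': [619.3, 219.2], 'square': [516.2, 194.5], 'oblong': [594.5, 322.3]}
```

```bash
python3 - <<'E'
from h import *
for n in("top","side"):
    P=np.load(f"pics/{n}0_P.npy"); Q=P[~np.isnan(P[...,0])]
    for lo,hi in((.028,.04),(.018,.04)):
      m=(abs(Q[:,0]-.555)<.19)&(abs(Q[:,1]-.258)<.17)&(Q[:,2]>lo)&(Q[:,2]<hi)
      B=Q[m]; th=np.radians(13.2); c,s=np.cos(th),np.sin(th)
      L=(B[:,:2]-[.555,.258])@np.array([[c,-s],[s,c]])
      L=L[(abs(L)<.135).all(1)]
      R=cv2.minAreaRect((L*1000).astype(np.float32))
      print(n,lo,len(L),np.round(R[0],1),np.round(R[1],1),round(R[2],1),"pct",np.percentile(L*1000,[1,99],axis=0).round(1).tolist())
      ctr=np.mean(np.percentile(L,[1,99],axis=0),axis=0); print("  centre",(np.array([.555,.258])+np.array([[c,-s],[s,c]])@ctr).round(4))
E
```

```text
top 0.028 823 [1.8 0.5] [230. 229.] 0.3 pct [[-112.3, -113.7], [115.8, 114.4]]
  centre [0.5566 0.2587]
top 0.018 4506 [1.8 0.5] [230.  229.1] 0.3 pct [[-111.0, -113.5], [114.2, 112.5]]
  centre [0.5567 0.2579]
side 0.028 469 [ 1.1 -0.2] [229.2 234.9] 0.1 pct [[-113.3, -115.9], [114.3, 114.4]]
  centre [0.5557 0.2574]
side 0.018 2776 [ 0.7 -0.1] [229.5 235. ] 0.2 pct [[-113.1, -115.5], [112.2, 112.4]]
  centre [0.5549 0.2564]
```

```bash
cat >> h.py <<'E'
from scipy.spatial.transform import Rotation as Ro
def go(x,y,z,a):
    s=manip.read_state(); R=np.array(s["orientation"]); p=np.array(s["position"])
    a=np.radians(a); G=np.array([[np.cos(a),np.sin(a),0],[np.sin(a),-np.cos(a),0],[0,0,-1]])
    print("t",round(s["clock"],2),"pos",p.round(4),"a",round(float(np.degrees(np.arctan2(R[1,0],R[0,0]))),1),"F",np.round(s["wrist_force"],1),"w",round(s["grip_width"],3))
    print("ROW",(R.T@(np.array([x,y,z])-p)*100).round(2),np.degrees(Ro.from_matrix(R.T@G).as_rotvec()).round(1))
E
python3 -c "
from h import *
go(.5955,-.303,.30,26.7)"
```

```text
t 1.1 pos [ 0.2813 -0.5581  0.4047] a 26.7 F [-0.2 -0.2  0.5] w 0.994
ROW [39.54 -8.64 10.47] [-0. -0.  0.]
```

```bash
python3 -m handwheel '[[5,-1,1,0,0,0],[10,-2,3,0,0,0],[16,-3.5,5,0,0,0],[22,-5,7,0,0,0],[28,-6,9,0,0,0],[33,-7.2,10.47,0,0,0],[37.5,-8.2,10.47,0,0,0],[39.5,-8.64,10.47,0,0,0],[39.54,-8.64,10.47,0,0,0]]' 0 60; python3 -c "
from h import *
go(.5955,-.303,.205,26.7)
p,d=manip.snapshot('side');cv2.imwrite('pics/s1.png',p[:,:,::-1])"
```

```text
clock: 2.22
position: [0.5961, -0.3023, 0.3001]
orientation: [[0.892, 0.452, 0.0], [0.452, -0.892, -0.001], [-0.0, 0.001, -1.0]]
wrist_force: [-0.5, -0.1, 0.4]
grip_width: 0.999
t 2.23 pos [ 0.5961 -0.3023  0.3001] a 26.9 F [-0.5 -0.1  0.4] w 0.999
ROW [-0.08  0.02  9.51] [0.  0.  0.2]
```

View pics/s1.png

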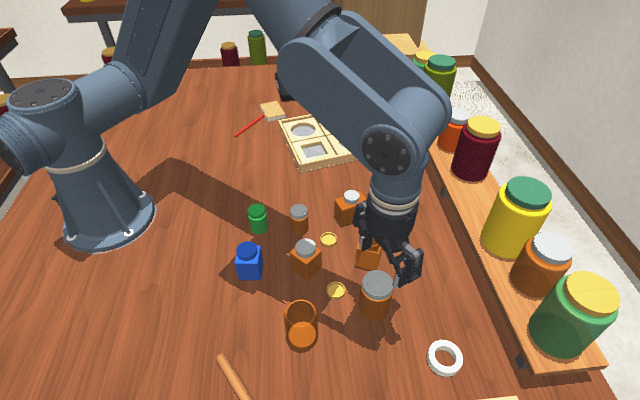

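```bash
python3 -m handwheel '[[0,0,3.5,0,0,0],[-0.05,0,6.5,0,0,0],[-0.08,0,8.5,0,0,0],[-0.08,0,9.5,0,0,0],[-0.08,0,9.5,0,0,0]]' 0 60 && python3 -m handwheel '[[0,0,0,0,0,0],[0,0,0,0,0,0],[0,0,0,0,0,0],[0,0,0,0,0,0],[0,0,0,0,0,0]]' 255 60; python3 -c "
from h import *
go(.5955,-.303,.345,26.7)
p,d=manip.snapshot('side');cv2.imwrite('pics/s2.png',p[150:380,250:500,::-1])"
```

```text
clock: 2.9
position: [0.5944, -0.3039, 0.2047]
orientation: [[0.893, 0.449, -0.001], [0.449, -0.893, 0.0], [-0.0, -0.001, -1.0]]
wrist_force: [-0.1, 0.3, -0.0]
grip_width: 1.003
clock: 3.52
position: [0.5953, -0.3034, 0.2066]
orientation: [[0.893, 0.45, 0.002], [0.45, -0.893, -0.001], [0.001, 0.002, -1.0]]
wrist_force: [0.1, 1.8, 5.5]
grip_width: 0.683
t 3.52 pos [ 0.5953 -0.3034  0.2066] a 26.8 F [0.1 1.8 5.5] w 0.683
ROW [  0.05  -0.   -13.84] [ 0.1 -0.1  0.1]
```

View pics/s2.png

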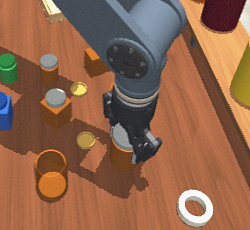

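```bash
python3 -m handwheel '[[0,0,0,0,0,0],[0,0,-1,0,0,0],[0,0,-3,0,0,0],[0,0,-3,0,0,0]]'; python3 -c "
from h import *
go(.492,.297,.36,13.3)
p,d=manip.snapshot('side');cv2.imwrite('pics/s3.png',cv2.resize(p[150:380,250:500,::-1],None,fx=2,fy=2))"
```

```text
clock: 4.08
position: [0.5956, -0.3039, 0.2374]
orientation: [[0.893, 0.45, 0.004], [0.45, -0.893, -0.003], [0.002, 0.004, -1.0]]
wrist_force: [0.7, 0.2, -3.3]
grip_width: 0.68
t 4.08 pos [ 0.5956 -0.3039  0.2374] a 26.7 F [ 0.7  0.2 -3.3] w 0.68
ROW [ 17.83 -58.27 -12.48] [ 0.2 -0.2 13.4]
```

View pics/s3.png

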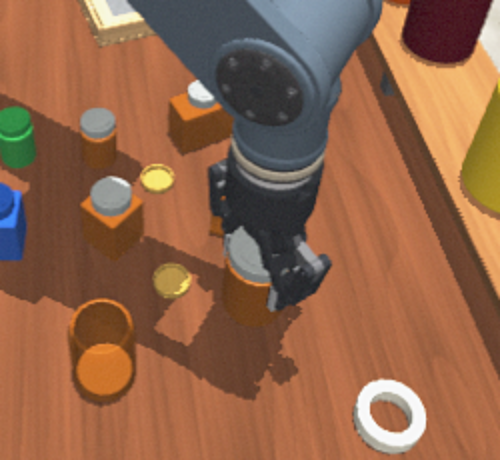

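```bash
python3 -m handwheel '[[0,0,-4,0,0,0],[0,0,-8,0,0,0],[0.5,-2,-11.5,0,0,1],[2,-6,-12.5,0,0,2],[3.7,-12,-12.5,0,0,4],[5.3,-17.5,-12.5,0,0,5.5],[7,-23,-12.5,0,0,7],[8.7,-28.5,-12.5,0,0,8.5],[10.4,-34,-12.5,0,0,10],[12,-39.5,-12.5,0,0,11.5]]'; python3 -c "
from h import *
go(.492,.297,.36,13.3)"
```

```text
clock: 5.38
position: [0.5235, 0.1051, 0.3598]
orientation: [[0.965, 0.262, -0.0], [0.262, -0.965, 0.0], [-0.0, -0.0, -1.0]]
wrist_force: [1.2, -0.1, -3.4]
grip_width: 0.686
t 5.38 pos [0.5235 0.1051 0.3598] a 15.2 F [ 1.2 -0.1 -3.4] w 0.686
ROW [  1.98 -19.35  -0.02] [-0.   0.   1.9]
```

```bash
python3 -m handwheel '[[0.5,-5,0,0,0,0.5],[1,-10,0,0,0,1],[1.5,-14.5,0,0,0,1.5],[1.9,-18,0,0,0,1.9],[1.98,-19.2,2,0,0,1.9],[1.98,-19.35,5,0,0,1.9],[1.98,-19.35,8,0,0,1.9],[1.98,-19.35,9.5,0,0,1.9],[1.98,-19.35,9.5,0,0,1.9]]'; python3 -c "
from h import *
go(.492,.297,.218,13.3)
for n in ('side','top'):
  p,d=manip.snapshot(n);cv2.imwrite(f'pics/{n}4.png',p[:,:,::-1]);np.save(f'pics/{n}4.npy',d)"
```

```text
clock: 6.5
position: [0.4921, 0.295, 0.264]
orientation: [[0.973, 0.231, -0.003], [0.231, -0.973, -0.001], [-0.003, 0.0, -1.0]]
wrist_force: [-0.5, 0.3, -2.6]
grip_width: 0.68
t 6.5 pos [0.4921 0.295  0.264 ] a 13.3 F [-0.5  0.3 -2.6] w 0.68
ROW [ 0.05 -0.19  4.59] [0.  0.2 0. ]
```

View pics/side4.png

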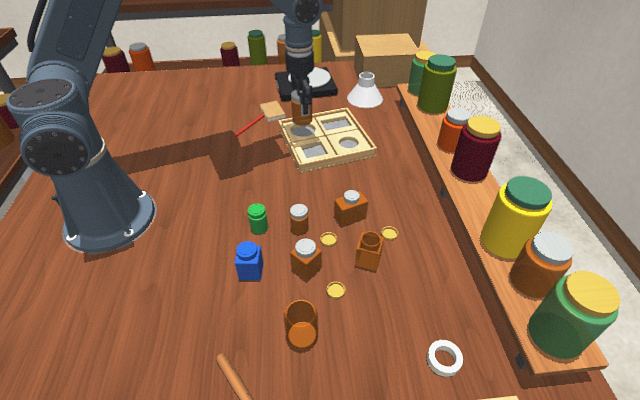

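```bash
python3 -m handwheel '[[0.02,-0.1,1.8,0,0,0],[0.05,-0.15,3.2,0,0,0],[0.05,-0.15,4.0,0,0,0],[0.05,-0.15,4.4,0,0,0],[0.05,-0.15,4.6,0,0,0],[0.05,-0.15,4.6,0,0,0]]'; python3 -c "
from h import *
go(.492,.297,.217,13.3)"
```

```text
clock: 7.35
position: [0.4927, 0.2969, 0.2191]
orientation: [[0.973, 0.231, 0.0], [0.231, -0.973, 0.0], [0.0, -0.0, -1.0]]
wrist_force: [0.3, 1.1, -2.1]
grip_width: 0.683
t 7.35 pos [0.4927 0.2969 0.2191] a 13.3 F [ 0.3  1.1 -2.1] w 0.683
ROW [-0.06 -0.03  0.21] [-0. -0.  0.]
```

```bash
python3 -m handwheel '[[0,0,0.15,0,0,0],[0,0,0.3,0,0,0],[0,0,0.3,0,0,0]]'; python3 -c "
from h import *
go(.492,.297,.217,13.3)"
```

```text
clock: 7.72
position: [0.4927, 0.2969, 0.2166]
orientation: [[0.973, 0.231, 0.001], [0.231, -0.973, 0.0], [0.001, -0.0, -1.0]]
wrist_force: [-0.2, -1.0, 1.1]
grip_width: 0.68
t 7.72 pos [0.4927 0.2969 0.2166] a 13.3 F [-0.2 -1.   1.1] w 0.68
ROW [-0.06 -0.02 -0.04] [-0. -0.  0.]
```

```bash
python3 -m handwheel '[[0,0,0,0,0,0],[0,0,0,0,0,0],[0,0,0,0,0,0]]' 25; python3 -m handwheel '[[0,0,-2,0,0,0],[0,0,-5,0,0,0],[0,0,-9,0,0,0],[0,0,-12,0,0,0],[0,0,-13,0,0,0]]'; python3 -c "
from h import *
go(.469,-.196,.32,44)
p,d=manip.snapshot('side');cv2.imwrite('pics/s5.png',cv2.resize(p[60:260,200:440,::-1],None,fx=3,fy=3))"
```

```text
clock: 8.1
position: [0.4927, 0.2969, 0.2161]
orientation: [[0.973, 0.231, 0.0], [0.231, -0.973, 0.0], [0.0, -0.0, -1.0]]
wrist_force: [0.2, 0.7, -0.0]
grip_width: 0.901
clock: 8.72
position: [0.493, 0.297, 0.348]
orientation: [[0.973, 0.231, 0.004], [0.231, -0.973, 0.001], [0.004, -0.0, -1.0]]
wrist_force: [-0.3, 0.1, -0.1]
grip_width: 0.907
t 8.72 pos [0.493 0.297 0.348] a 13.3 F [-0.3  0.1 -0.1] w 0.907
ROW [-13.72  47.42   2.72] [  0.   -0.2 -30.7]
```

View pics/s5.png

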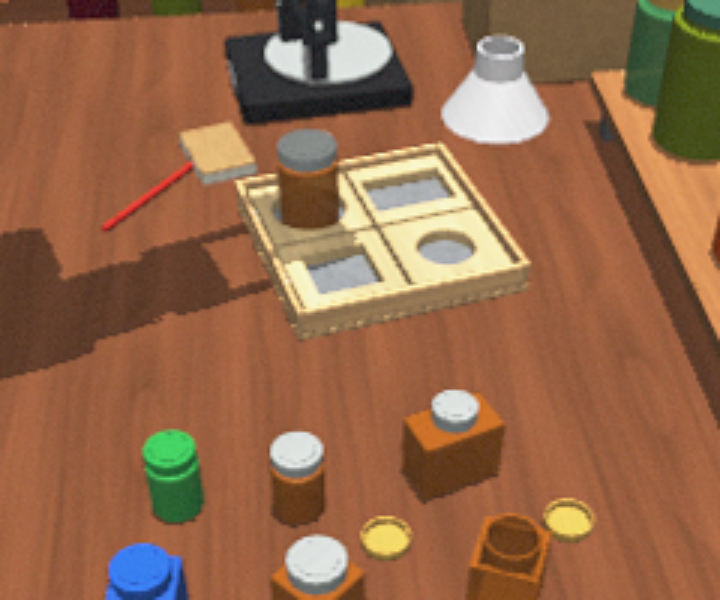

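The large jar stands in the large round opening (crop pixel 308,180). The square jar is next.

```bash
python3 -m handwheel '[[-1,3.5,0,0,0,-2],[-2.5,8.5,0,0,0,-5],[-4,14,0,0,0,-9],[-5.6,19.5,0,0,0,-12.5],[-7.2,25,0,0,0,-16],[-8.8,30.5,0,0,0,-20],[-10.4,36,1,0,0,-23.5],[-12,41.5,2,0,0,-27],[-13.3,45.8,2.7,0,0,-29.5],[-13.7,47.4,2.7,0,0,-30.7]]' 0; python3 -c "
from h import *
go(.469,-.196,.197,44)
p,d=manip.snapshot('side');cv2.imwrite('pics/s6.png',cv2.resize(p[120:370,180:480,::-1],None,fx=2,fy=2))"
```

```text
clock: 10.02
position: [0.468, -0.1986, 0.3171]
orientation: [[0.721, 0.693, -0.002], [0.693, -0.721, 0.001], [-0.001, -0.003, -1.0]]
wrist_force: [0.8, 0.5, -0.5]
grip_width: 0.998
t 10.03 pos [ 0.468  -0.1986  0.3171] a 43.9 F [ 0.8  0.5 -0.5] w 0.998
ROW [ 0.26 -0.08 12.01] [-0.2  0.  -0.1]
```

View pics/s6.png

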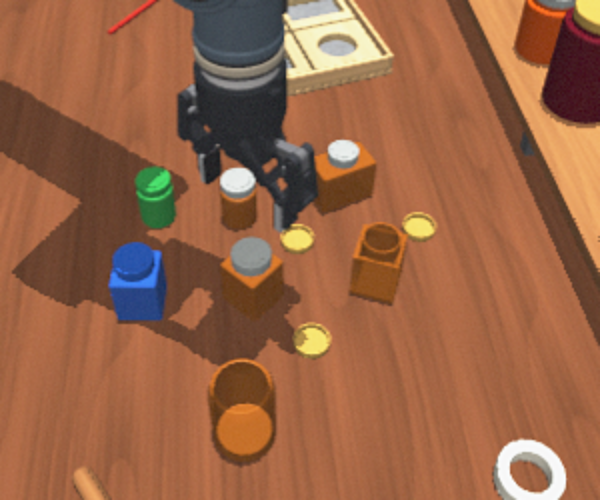

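```bash
python3 -m handwheel '[[0.05,0,3.5,0,0,0],[0.1,0,7,0,0,0],[0.1,0,10,0,0,0],[0.1,0,11.8,0,0,0],[0.1,0,12.2,0,0,0],[0.1,0,12.2,0,0,0]]'; python3 -m handwheel '[[0,0,0,0,0,0],[0,0,0,0,0,0],[0,0,0,0,0,0],[0,0,0,0,0,0],[0,0,0,0,0,0],[0,0,0,0,0,0]]' 255 60;python3 -c "
from h import *
go(.469,-.196,.36,44)"
```

```text
clock: 10.82
position: [0.4693, -0.1948, 0.1967]
orientation: [[0.719, 0.695, -0.001], [0.695, -0.719, 0.001], [-0.0, -0.001, -1.0]]
wrist_force: [1.1, -0.4, 0.1]
grip_width: 0.999
clock: 11.58
position: [0.4696, -0.1954, 0.198]
orientation: [[0.719, 0.695, 0.001], [0.695, -0.719, -0.001], [0.0, 0.001, -1.0]]
wrist_force: [-0.4, 0.9, 6.3]
grip_width: 0.552
t 11.57 pos [ 0.4696 -0.1954  0.198 ] a 44.0 F [-0.4  0.9  6.3] w 0.552
ROW [ -0.08   0.03 -16.2 ] [ 0.1 -0.   0. ]
```

```bash
python3 -m handwheel '[[0,0,-1.5,0,0,0],[0,0,-5.5,0,0,0],[0,0,-10,0,0,0],[0,0,-14,0,0,0],[0,0,-16,0,0,0]]' ;python3 -c "
from h import *
go(.517,.194,.36,13.3)
p,d=manip.snapshot('side');cv2.imwrite('pics/s7.png',cv2.resize(p[120:370,180:480,::-1],None,fx=2,fy=2))"
```

```text
clock: 12.2
position: [0.4693, -0.1951, 0.3599]
orientation: [[0.719, 0.695, 0.003], [0.695, -0.719, -0.002], [0.001, 0.004, -1.0]]
wrist_force: [0.6, -0.1, -2.6]
grip_width: 0.55
t 12.2 pos [ 0.4693 -0.1951  0.3599] a 44.1 F [ 0.6 -0.1 -2.6] w 0.55
ROW [ 30.49 -24.65  -0.08] [ 0.2 -0.1 30.8]
```

View pics/s7.png

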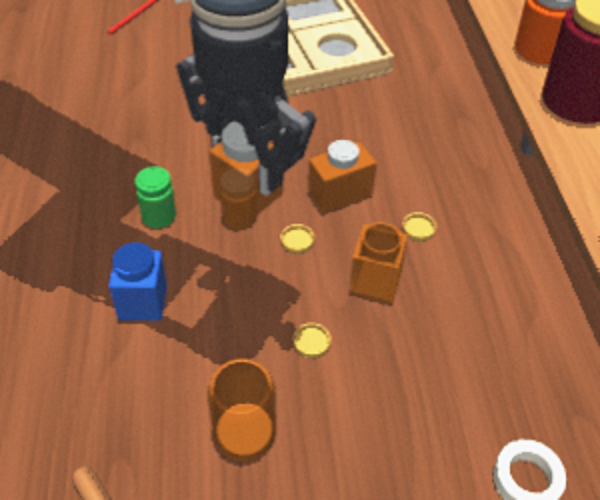

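The square jar is held upright at crop pixel (245,160). Carrying it to the square insert.

```bash
python3 -m handwheel '[[2,-1.6,0,0,0,2],[5.5,-4.5,0,0,0,5.5],[9.5,-7.7,0,0,0,9.5],[13.5,-11,0,0,0,13.5],[17.5,-14.2,0,0,0,17.5],[21.5,-17.4,0,0,0,21.5],[25.5,-20.6,0,0,0,25.5],[28.8,-23.2,0,0,0,29],[30.3,-24.4,0,0,0,30.8],[30.49,-24.65,0,0,0,30.8]]' ;python3 -c "
from h import *
go(.517,.194,.208,13.3)"
```

```text
clock: 13.5
position: [0.5166, 0.195, 0.3564]
orientation: [[0.973, 0.232, -0.001], [0.232, -0.973, -0.0], [-0.001, 0.0, -1.0]]
wrist_force: [0.5, -0.7, -2.1]
grip_width: 0.555
t 13.5 pos [0.5166 0.195  0.3564] a 13.4 F [ 0.5 -0.7 -2.1] w 0.555
ROW [ 0.04  0.11 14.84] [0.  0.1 0.1]
```

```bash
python3 -m handwheel '[[0.04,0.1,3,0,0,0],[0.04,0.1,7,0,0,0],[0.04,0.1,10,0,0,0],[0.04,0.1,11,0,0,0],[0.04,0.1,11,0,0,0]]' ;python3 -c "
from h import *
go(.517,.194,.208,13.3)
p,d=manip.snapshot('side');cv2.imwrite('pics/s8.png',cv2.resize(p[60:260,200:440,::-1],None,fx=3,fy=3))"
```

```text
clock: 14.12
position: [0.5178, 0.1923, 0.2468]
orientation: [[0.974, 0.229, -0.001], [0.229, -0.974, -0.0], [-0.001, 0.0, -1.0]]
wrist_force: [0.3, -0.2, -2.5]
grip_width: 0.555
t 14.12 pos [0.5178 0.1923 0.2468] a 13.2 F [ 0.3 -0.2 -2.5] w 0.555
ROW [-0.03 -0.18  3.88] [ 0.   0.1 -0.1]
```

View pics/s8.png

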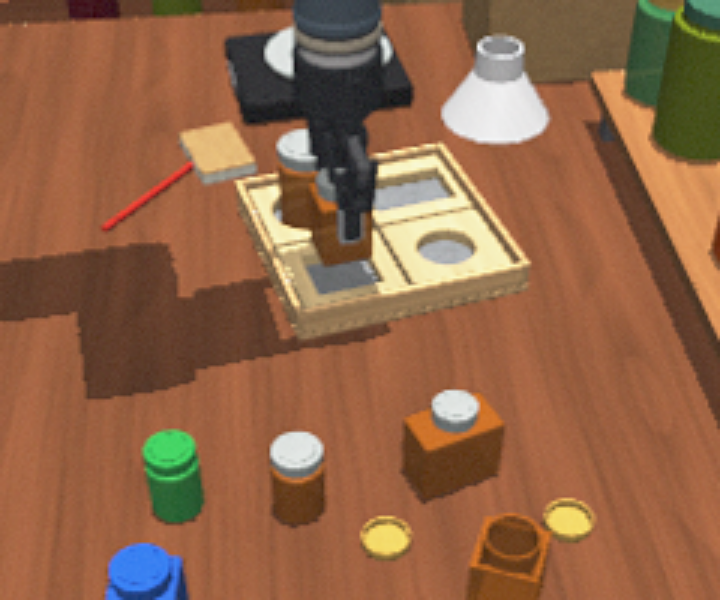

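```bash
python3 -m handwheel '[[0,-0.1,1.5,0,0,0],[0,-0.1,2.7,0,0,0],[0,-0.1,3.5,0,0,0],[0,-0.1,3.8,0,0,0],[0,-0.1,3.95,0,0,0],[0,-0.1,3.95,0,0,0]]' ;python3 -c "
from h import *
go(.517,.194,.208,13.3)"
```

```text
clock: 14.92
position: [0.5173, 0.194, 0.208]
orientation: [[0.973, 0.229, -0.0], [0.229, -0.973, -0.0], [-0.0, 0.0, -1.0]]
wrist_force: [-1.9, 0.1, 3.1]
grip_width: 0.555
t 14.93 pos [0.5173 0.194  0.208 ] a 13.3 F [-1.9  0.1  3.1] w 0.555
ROW [-0.03 -0.01  0.  ] [ 0.  0. -0.]
```

```bash
python3 -m handwheel '[[0,0,0,0,0,0],[0,0,0,0,0,0],[0,0,0,0,0,0]]' 60; python3 -m handwheel '[[0,0,-2,0,0,0],[0,0,-5,0,0,0],[0,0,-9,0,0,0],[0,0,-12,0,0,0],[0,0,-13,0,0,0]]'; python3 -c "
from h import *
go(.461,-.080,.30,13.3)
p,d=manip.snapshot('side');cv2.imwrite('pics/s9.png',cv2.resize(p[60:260,200:440,::-1],None,fx=3,fy=3))"
```

```text
clock: 15.3
position: [0.5178, 0.194, 0.2076]
orientation: [[0.973, 0.229, 0.001], [0.229, -0.973, 0.0], [0.001, 0.0, -1.0]]
wrist_force: [0.4, -0.8, -0.4]
grip_width: 0.766
clock: 15.92
position: [0.518, 0.1941, 0.3394]
orientation: [[0.973, 0.229, 0.004], [0.229, -0.973, 0.001], [0.004, 0.0, -1.0]]
wrist_force: [0.6, 0.5, 0.2]
grip_width: 0.765
t 15.93 pos [0.518  0.1941 0.3394] a 13.2 F [0.6 0.5 0.2] w 0.765
ROW [-11.84  25.37   3.9 ] [ 0.  -0.2 -0.1]
```

View pics/s9.png

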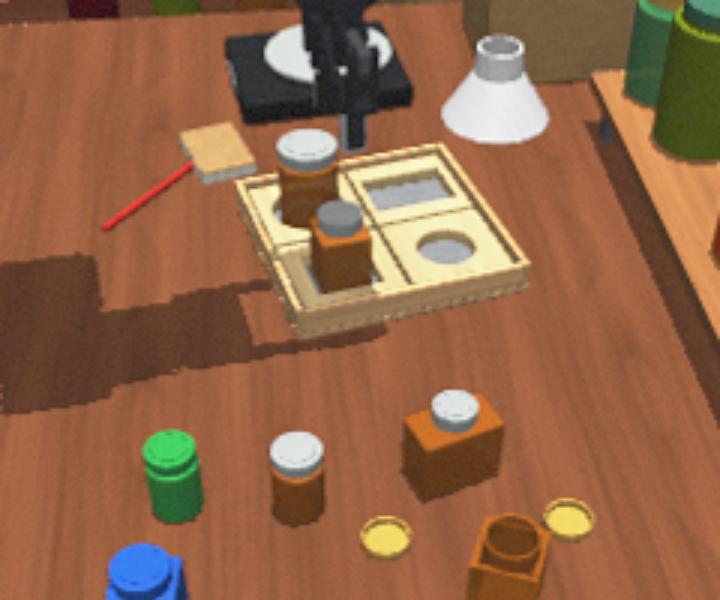

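The square jar is seated at crop pixel (340,250). The small amber jar is next.

```bash
python3 -m handwheel '[[-1.8,3.8,0,0,0,0],[-4.2,9,0,0,0,0],[-6.6,14.2,1,0,0,0],[-9,19.4,2.5,0,0,0],[-11,23.6,3.5,0,0,0],[-11.8,25.3,3.9,0,0,0],[-11.84,25.37,3.9,0,0,0],[-11.84,25.37,3.9,0,0,0]]' 20; python3 -c "
from h import *
go(.4605,-.080,.191,13.3)
p,d=manip.snapshot('side');cv2.imwrite('pics/s10.png',cv2.resize(p[120:370,180:480,::-1],None,fx=2,fy=2))"
```

```text
clock: 16.98
position: [0.4603, -0.0796, 0.298]
orientation: [[0.973, 0.229, -0.001], [0.229, -0.973, 0.001], [-0.001, -0.001, -1.0]]
wrist_force: [0.1, -1.2, -0.1]
grip_width: 0.921
t 16.98 pos [ 0.4603 -0.0796  0.298 ] a 13.3 F [ 0.1 -1.2 -0.1] w 0.921
ROW [ 0.02  0.06 10.7 ] [-0.1  0.1 -0. ]
```

View pics/s10.png

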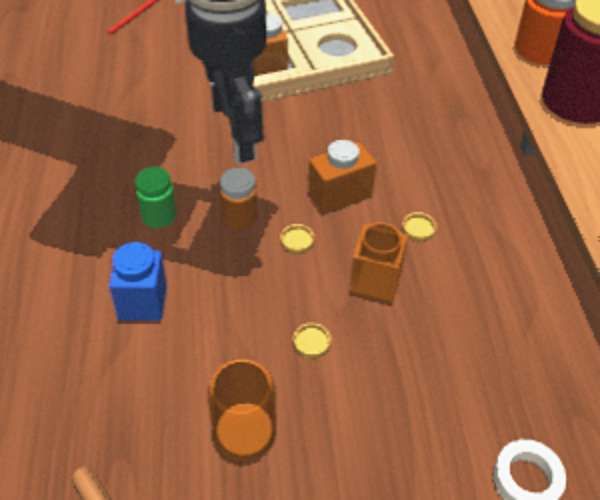

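```bash
python3 -m handwheel '[[0,0,3,0,0,0],[0,0,6.5,0,0,0],[0,0,9,0,0,0],[0,0,10.4,0,0,0],[0,0,10.7,0,0,0],[0,0,10.7,0,0,0]]'; python3 -m handwheel '[[0,0,0,0,0,0],[0,0,0,0,0,0],[0,0,0,0,0,0],[0,0,0,0,0,0],[0,0,0,0,0,0],[0,0,0,0,0,0]]' 255 50;python3 -c "
from h import *
go(.461,-.08,.36,13.3)"
```

```text
clock: 17.77
position: [0.4607, -0.0799, 0.1919]
orientation: [[0.973, 0.23, 0.001], [0.23, -0.973, -0.0], [0.001, 0.0, -1.0]]
wrist_force: [-0.7, 0.0, -0.3]
grip_width: 0.923
clock: 18.52
position: [0.4604, -0.08, 0.1925]
orientation: [[0.973, 0.229, 0.001], [0.229, -0.973, -0.0], [0.001, 0.001, -1.0]]
wrist_force: [-0.6, 2.1, 6.2]
grip_width: 0.477
t 18.52 pos [ 0.4604 -0.08    0.1925] a 13.2 F [-0.6  2.1  6.2] w 0.477
ROW [  0.07   0.02 -16.75] [ 0.  -0.1 -0.1]
```

```bash
python3 -m handwheel '[[0,0,-1.5,0,0,0],[0,0,-5.5,0,0,0],[0,0,-10,0,0,0],[0,0,-14.5,0,0,0],[0,0,-16.7,0,0,0]]' ;python3 -c "
from h import *
go(.620,.219,.36,13.3)
p,d=manip.snapshot('side');cv2.imwrite('pics/s11.png',cv2.resize(p[120:370,180:480,::-1],None,fx=2,fy=2))"
```

```text
clock: 19.15
position: [0.4603, -0.0801, 0.3618]
orientation: [[0.973, 0.229, 0.004], [0.229, -0.973, -0.002], [0.004, 0.003, -1.0]]
wrist_force: [0.3, -0.1, -1.2]
grip_width: 0.481
t 19.15 pos [ 0.4603 -0.0801  0.3618] a 13.2 F [ 0.3 -0.1 -1.2] w 0.481
ROW [ 22.4  -25.45   0.19] [ 0.2 -0.2 -0.1]
```

View pics/s11.png

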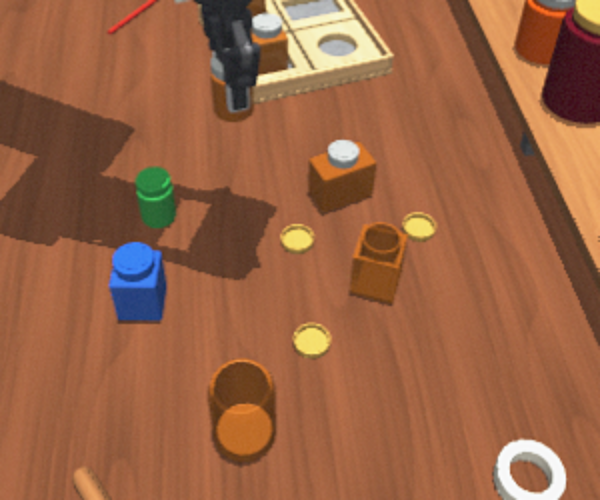

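```bash
python3 -m handwheel '[[2,-2.3,0,0,0,0],[5.5,-6.3,0,0,0,0],[9.2,-10.5,0,0,0,0],[13,-14.8,0,0,0,0],[16.8,-19,0,0,0,0],[20,-22.7,0,0,0,0],[22,-25,0,0,0,0],[22.4,-25.45,0,0,0,0],[22.4,-25.45,0,0,0,0]]' ;python3 -c "
from h import *
go(.620,.219,.203,13.3)"
```

```text
clock: 20.32
position: [0.6195, 0.2186, 0.3578]
orientation: [[0.973, 0.229, -0.002], [0.229, -0.973, -0.001], [-0.002, 0.0, -1.0]]
wrist_force: [-0.1, -0.3, -1.2]
grip_width: 0.472
t 20.32 pos [0.6195 0.2186 0.3578] a 13.3 F [-0.1 -0.3 -1.2] w 0.472
ROW [ 0.09 -0.03 15.48] [ 0.   0.1 -0. ]
```

```bash
python3 -m handwheel '[[0.04,0,3,0,0,0],[0.04,0,7,0,0,0],[0.04,0,10,0,0,0],[0.04,0,11.5,0,0,0],[0.04,0,11.5,0,0,0]]' ;python3 -c "
from h import *
go(.620,.219,.203,13.3)
p,d=manip.snapshot('side');cv2.imwrite('pics/s12.png',cv2.resize(p[60:260,200:440,::-1],None,fx=3,fy=3))"
```

```text
clock: 20.95
position: [0.6201, 0.218, 0.2427]
orientation: [[0.974, 0.228, -0.003], [0.228, -0.974, -0.001], [-0.003, 0.0, -1.0]]
wrist_force: [0.9, 0.2, -1.4]
grip_width: 0.475
t 20.95 pos [0.6201 0.218  0.2427] a 13.2 F [ 0.9  0.2 -1.4] w 0.475
ROW [ 0.02 -0.1   3.97] [ 0.   0.2 -0.1]
```

View pics/s12.png

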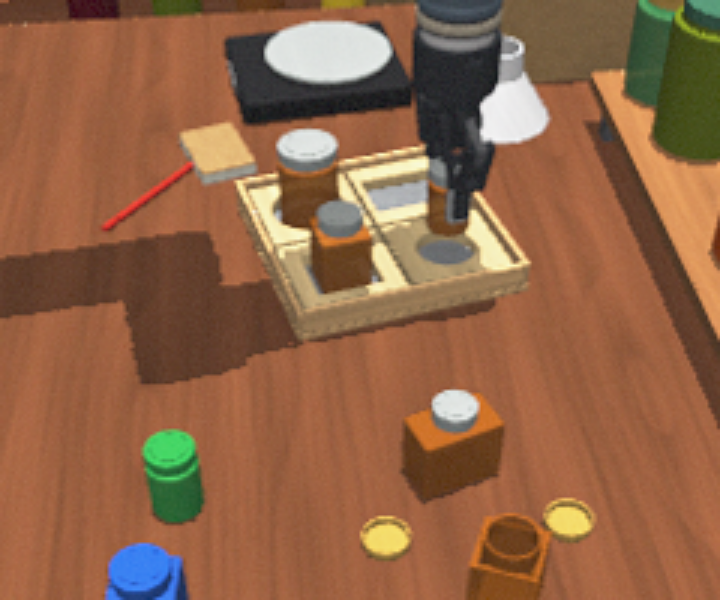

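```bash
python3 -m handwheel '[[0,-0.03,1.5,0,0,0],[0,-0.03,2.7,0,0,0],[0,-0.03,3.5,0,0,0],[0,-0.03,3.9,0,0,0],[0,-0.03,4.1,0,0,0],[0,-0.03,4.1,0,0,0]]' ;python3 -c "
from h import *
go(.620,.219,.2025,13.3)"
```

```text
clock: 21.75
position: [0.6206, 0.2194, 0.2028]
orientation: [[0.973, 0.229, 0.001], [0.229, -0.973, 0.0], [0.001, 0.0, -1.0]]
wrist_force: [0.4, -0.3, -1.9]
grip_width: 0.475
t 21.75 pos [0.6206 0.2194 0.2028] a 13.3 F [ 0.4 -0.3 -1.9] w 0.475
ROW [-0.07  0.03  0.03] [ 0. -0. -0.]
```

```bash
python3 -m handwheel '[[0,0,0.1,0,0,0],[0,0,0.2,0,0,0],[0,0,0.2,0,0,0]]' ;python3 -c "
from h import *
go(.620,.219,.2025,13.3)"
```

```text
clock: 22.12
position: [0.6207, 0.2194, 0.2025]
orientation: [[0.973, 0.229, 0.001], [0.229, -0.973, 0.0], [0.001, 0.0, -1.0]]
wrist_force: [-2.5, -1.4, 8.3]
grip_width: 0.477
t 22.12 pos [0.6207 0.2194 0.2025] a 13.3 F [-2.5 -1.4  8.3] w 0.477
ROW [-0.08  0.02  0.  ] [ 0.  -0.1 -0. ]
```

Contact at the expected height. Releasing.

```bash
python3 -m handwheel '[[0,0,-0.1,0,0,0],[0,0,-0.1,0,0,0],[0,0,-0.1,0,0,0]]' 85; python3 -m handwheel '[[0,0,-2,0,0,0],[0,0,-5,0,0,0],[0,0,-9,0,0,0],[0,0,-12,0,0,0],[0,0,-13,0,0,0]]'; python3 -c "
from h import *
go(.5845,-.0545,.30,19.7)
p,d=manip.snapshot('side');cv2.imwrite('pics/s13.png',cv2.resize(p[60:260,200:440,::-1],None,fx=3,fy=3))"
```

```text
clock: 22.5
position: [0.6205, 0.2193, 0.2013]
orientation: [[0.973, 0.229, -0.0], [0.229, -0.973, 0.0], [-0.0, -0.0, -1.0]]
wrist_force: [-0.4, 0.1, 1.2]
grip_width: 0.672
clock: 23.12
position: [0.6211, 0.2195, 0.3351]
orientation: [[0.973, 0.229, 0.006], [0.229, -0.973, 0.001], [0.006, 0.0, -1.0]]
wrist_force: [-0.2, -0.1, 0.3]
grip_width: 0.666
t 23.12 pos [0.6211 0.2195 0.3351] a 13.2 F [-0.2 -0.1  0.3] w 0.666
ROW [-9.86 25.83  3.46] [ 0.  -0.3 -6.5]
```

View pics/s13.png

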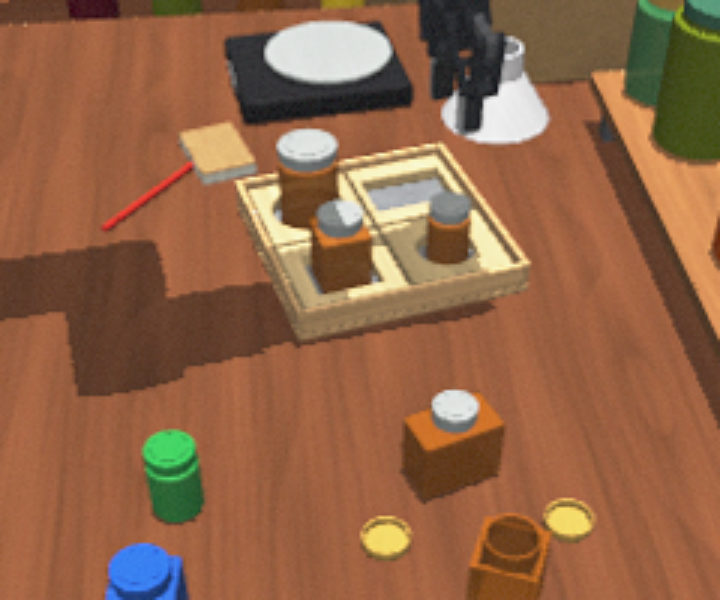

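The small jar is seated at crop pixel (448,230). The oblong jar is next.

```bash
python3 -m handwheel '[[-1.5,3.8,0,0,0,-1],[-3.5,9,0,0,0,-2.5],[-5.5,14.4,1,0,0,-4],[-7.5,19.7,2.5,0,0,-5.2],[-9.2,24,3.4,0,0,-6.2],[-9.8,25.7,3.46,0,0,-6.5],[-9.86,25.83,3.46,0,0,-6.5],[-9.86,25.83,3.46,0,0,-6.5]]' 10; python3 -c "
from h import *
go(.5845,-.0545,.193,19.7)
p,d=manip.snapshot('side');cv2.imwrite('pics/s14.png',cv2.resize(p[120:370,180:480,::-1],None,fx=2,fy=2))"
```

```text
clock: 24.18
position: [0.5838, -0.0535, 0.297]
orientation: [[0.941, 0.339, 0.0], [0.339, -0.941, 0.001], [0.0, -0.001, -1.0]]
wrist_force: [-0.1, 0.5, -0.3]
grip_width: 0.962
t 24.18 pos [ 0.5838 -0.0535  0.297 ] a 19.8 F [-0.1  0.5 -0.3] w 0.962
ROW [ 0.03  0.12 10.4 ] [-0.  -0.   0.1]
```

View pics/s14.png

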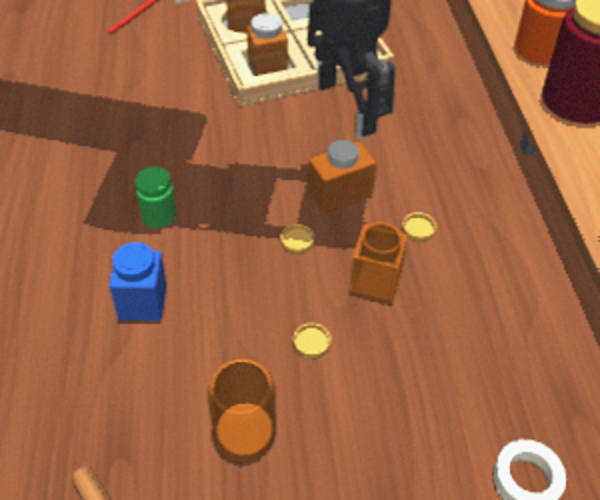

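```bash
python3 -m handwheel '[[0.03,0.05,3,0,0,0],[0.03,0.08,6.5,0,0,0],[0.03,0.1,9,0,0,0],[0.03,0.1,10.1,0,0,0],[0.03,0.1,10.4,0,0,0],[0.03,0.1,10.4,0,0,0]]'; python3 -m handwheel '[[0,0,0,0,0,0],[0,0,0,0,0,0],[0,0,0,0,0,0],[0,0,0,0,0,0],[0,0,0,0,0,0],[0,0,0,0,0,0]]' 255 60;python3 -c "
from h import *
go(.5845,-.0545,.36,19.7)"
```

```text
clock: 24.98
position: [0.5847, -0.0552, 0.1936]
orientation: [[0.941, 0.338, 0.001], [0.338, -0.941, -0.0], [0.001, 0.001, -1.0]]
wrist_force: [0.4, 0.2, -0.6]
grip_width: 0.962
clock: 25.72
position: [0.5844, -0.0554, 0.1938]
orientation: [[0.941, 0.338, 0.001], [0.338, -0.941, 0.0], [0.001, 0.0, -1.0]]
wrist_force: [-0.5, 2.0, 6.4]
grip_width: 0.484
t 25.73 pos [ 0.5844 -0.0554  0.1938] a 19.7 F [-0.5  2.   6.4] w 0.484
ROW [  0.05  -0.08 -16.62] [ 0. -0.  0.]
```

```bash
python3 -m handwheel '[[0,0,-1.5,0,0,0],[0,0,-5.5,0,0,0],[0,0,-10,0,0,0],[0,0,-14.5,0,0,0],[0,0,-16.6,0,0,0]]' ;python3 -c "
from h import *
go(.595,.322,.36,13.3)
p,d=manip.snapshot('side');cv2.imwrite('pics/s15.png',cv2.resize(p[60:310,180:480,::-1],None,fx=2,fy=2))"
```

```text
clock: 26.35
position: [0.5845, -0.0557, 0.3622]
orientation: [[0.941, 0.338, 0.004], [0.338, -0.941, -0.002], [0.003, 0.003, -1.0]]
wrist_force: [0.5, 0.6, -2.6]
grip_width: 0.487
t 26.35 pos [ 0.5845 -0.0557  0.3622] a 19.7 F [ 0.5  0.6 -2.6] w 0.487
ROW [ 13.75 -35.2    0.16] [ 0.2 -0.2  6.4]
```

View pics/s15.png

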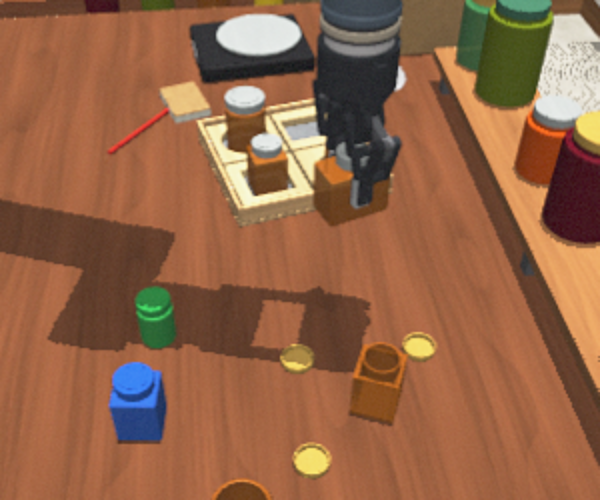

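```bash
python3 -m handwheel '[[1.2,-3,0,0,0,0.5],[3.2,-8,0,0,0,1.5],[5.2,-13.3,0,0,0,2.5],[7.3,-18.6,0,0,0,3.5],[9.4,-24,0,0,0,4.5],[11.4,-29.2,0,0,0,5.5],[13,-33.3,0,0,0,6],[13.7,-35,0,0,0,6.4],[13.75,-35.2,0,0,0,6.4],[13.75,-35.2,0,0,0,6.4]]' ;python3 -c "
from h import *
go(.595,.322,.204,13.3)"
```

```text
clock: 27.65
position: [0.5948, 0.3209, 0.3584]
orientation: [[0.973, 0.23, -0.001], [0.23, -0.973, -0.001], [-0.002, 0.001, -1.0]]
wrist_force: [0.7, -0.0, -2.9]
grip_width: 0.482
t 27.65 pos [0.5948 0.3209 0.3584] a 13.3 F [ 0.7 -0.  -2.9] w 0.482
ROW [ 0.07 -0.12 15.44] [ 0.1  0.1 -0. ]
```

```bash
python3 -m handwheel '[[0.04,-0.05,3,0,0,0],[0.04,-0.05,7,0,0,0],[0.04,-0.05,10,0,0,0],[0.04,-0.05,11.3,0,0,0],[0.04,-0.05,11.3,0,0,0]]' ;python3 -c "
from h import *
go(.595,.322,.204,13.3)
p,d=manip.snapshot('side');cv2.imwrite('pics/s16.png',cv2.resize(p[60:260,200:440,::-1],None,fx=3,fy=3))
p,d=manip.snapshot('top');cv2.imwrite('pics/t16.png',cv2.resize(p[90:260,120:300,::-1],None,fx=3,fy=3))"
```

```text
clock: 28.28
position: [0.5953, 0.3217, 0.2454]
orientation: [[0.973, 0.229, -0.002], [0.229, -0.973, -0.001], [-0.002, 0.0, -1.0]]
wrist_force: [-0.1, 0.2, -2.1]
grip_width: 0.481
t 28.27 pos [0.5953 0.3217 0.2454] a 13.3 F [-0.1  0.2 -2.1] w 0.481
ROW [-0.02 -0.04  4.14] [ 0.   0.1 -0. ]
```

View pics/s16.png

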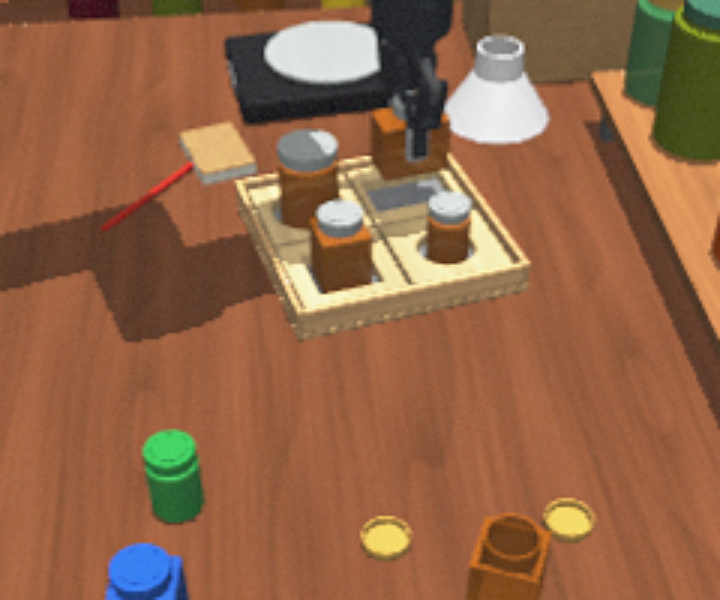

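View pics/t16.png

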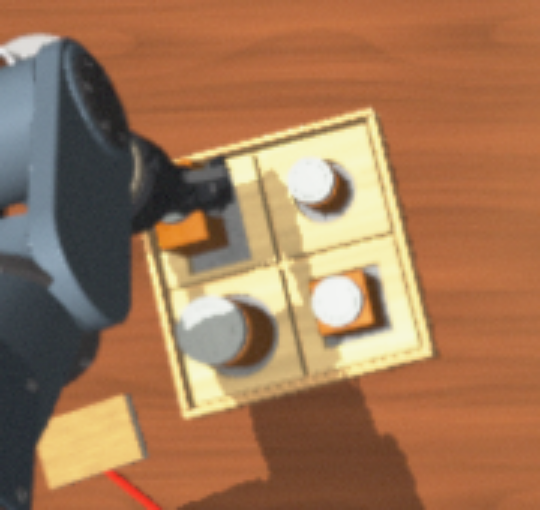

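The side view shows the oblong jar above its opening (crop pixel 410,150) and aligned with it. Lowering.

```bash
python3 -m handwheel '[[0,0,1.5,0,0,0],[0,0,2.8,0,0,0],[0,0,3.7,0,0,0],[0,0,4.1,0,0,0],[0,0,4.25,0,0,0],[0,0,4.25,0,0,0]]' ;python3 -c "
from h import *
go(.595,.322,.2038,13.3)"
```

```text
clock: 29.12
position: [0.595, 0.3229, 0.2039]
orientation: [[0.973, 0.231, 0.0], [0.231, -0.973, 0.0], [0.0, -0.0, -1.0]]
wrist_force: [-2.4, -0.4, 1.1]
grip_width: 0.485
t 29.12 pos [0.595  0.3229 0.2039] a 13.4 F [-2.4 -0.4  1.1] w 0.485
ROW [-0.02  0.09  0.01] [-0.  -0.   0.1]
```

```bash
python3 -m handwheel '[[0,0,0.05,0,0,0],[0,0,0,0,0,0],[0,0,0,0,0,0]]' 85; python3 -m handwheel '[[0,0,-2,0,0,0],[0,0,-5,0,0,0],[0,0,-9,0,0,0],[0,0,-13,0,0,0],[0,0,-17,0,0,0],[0,8,-19,0,0,0]]' && python3 -m handwheel '[[0,6,0,0,0,0],[-2,12,0,0,0,0],[-4,18,0,0,0,0],[-6,24,0,0,0,0],[-8,30,0,0,0,0],[-9,36,0,0,0,0],[-10,42,0,0,0,0],[-10,45,0,0,0,0],[-10,45,0,0,0,0]]'; python3 - <<'E'
from h import *
print(manip.read_state()["position"])
I={"large":(.492,.297,.088,.029),"small":(.620,.219,.064,.02),"square":(.517,.194,.078,.021),"oblong":(.595,.322,.074,.018)}
for n in("side","top"):
  p,d=manip.snapshot(n);cv2.imwrite(f'pics/{n}17.png',p[:,:,::-1]);P=cloud(n,d);Q=P[~np.isnan(P[...,0])]
  for j,(x,y,h,r) in I.items():
    m=(np.hypot(Q[:,0]-x,Q[:,1]-y)<.045)&(Q[:,2]>h-.002)&(Q[:,2]<.13)
    L=Q[m]
    if len(L)<5: print(n,j,"few",len(L));continue
    (cx,cy),rad=cv2.minEnclosingCircle((L[:,:2]*1000).astype(np.float32)); A=np.linalg.lstsq(np.c_[L[:,:2]-L[:,:2].mean(0),np.ones(len(L))],L[:,2],rcond=None)[0]
    print(n,j,"err mm",round(cx-x*1000,1),round(cy-y*1000,1),"dia",round(2*rad,1),"top z",np.median(L[:,2]).round(4),"expect",h+.010,"slope",A[:2].round(2))
  for t,(x,y,h) in {"open_round":(.450,-.348,.086),"open_square":(.6035,-.187,.076)}.items():
    L=Q[(np.hypot(Q[:,0]-x,Q[:,1]-y)<.05)&(Q[:,2]>h-.006)]
    if len(L)>5: print(n,t,((L.max(0)+L.min(0))/2).round(3))
E
```

```text
clock: 29.5
position: [0.5954, 0.3229, 0.2037]
orientation: [[0.973, 0.231, 0.001], [0.231, -0.973, 0.0], [0.001, -0.0, -1.0]]
wrist_force: [-0.3, 0.3, -0.0]
grip_width: 0.665
clock: 30.25
position: [0.6087, 0.2669, 0.3938]
orientation: [[0.971, 0.237, 0.008], [0.237, -0.971, 0.003], [0.009, -0.001, -1.0]]
wrist_force: [0.6, -0.5, -0.6]
grip_width: 0.666
clock: 31.38
position: [0.6157, -0.1998, 0.39]
orientation: [[0.974, 0.227, 0.003], [0.227, -0.974, -0.002], [0.002, 0.002, -1.0]]
wrist_force: [0.7, -0.0, 0.2]
grip_width: 0.667
[ 0.61569839 -0.19981389  0.38998692]
side large err mm 0.0 -2.7 dia 61.4 top z 0.0971 expect 0.09799999999999999 slope [0.   0.09]
side small err mm 0.4 -2.4 dia 40.4 top z 0.0731 expect 0.074 slope [0.02 0.16]
side square err mm 0.0 -1.0 dia 46.1 top z 0.0869 expect 0.088 slope [0.03 0.13]
side oblong err mm 1.3 -1.2 dia 42.6 top z 0.0828 expect 0.08399999999999999 slope [0.04 0.2 ]
side open_round [ 0.45  -0.35   0.084]
side open_square [ 0.614 -0.188  0.309]
top large err mm 0.9 -0.4 dia 57.1 top z 0.0984 expect 0.09799999999999999 slope [0.   0.05]
top small err mm 1.7 0.5 dia 40.4 top z 0.0745 expect 0.074 slope [0.01 0.05]
top square err mm 0.9 2.2 dia 48.8 top z 0.0883 expect 0.088 slope [0.   0.06]
top oblong err mm 1.9 -13.1 dia 64.7 top z 0.0841 expect 0.08399999999999999 slope [-0.01  0.08]
top open_round [ 0.453 -0.367  0.085]
top open_square [ 0.607 -0.187  0.425]
```

View pics/side17.png

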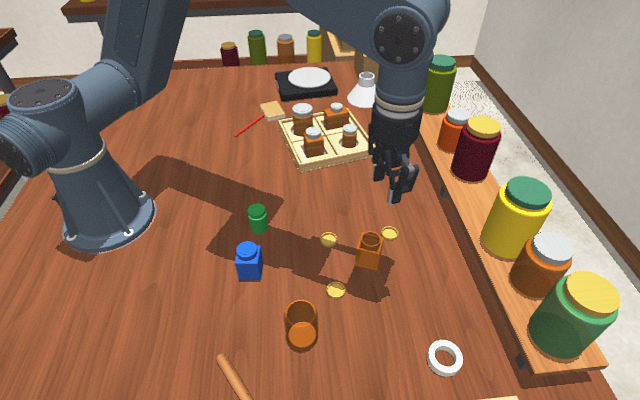

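View pics/top17.png

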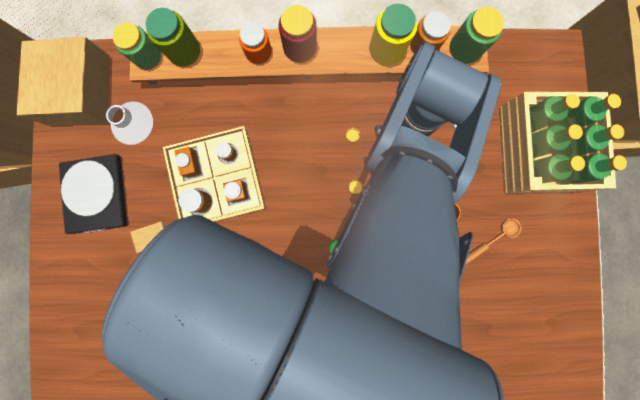

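All four lids are about 10 mm above their height on the bench and within about 3 mm of the insert centres. The one outlier is the oblong's top-view fit: its 65 mm circle picked up neighbouring points. Handing in.

```bash
python3 -m handwheel '[[0,0,0,0,0,0],[0,0,0,0,0,0]]'; python3 - <<'E'
from h import *
P,d=manip.snapshot("top");Q=cloud("top",d);Q=Q[~np.isnan(Q[...,0])]
L=Q[(np.hypot(Q[:,0]-.595,Q[:,1]-.322)<.03)&(Q[:,2]>.078)&(Q[:,2]<.09)]
(cx,cy),r=cv2.minEnclosingCircle((L[:,:2]*1000).astype(np.float32));print(cx-595,cy-322,2*r)
print(manip.finish_job())
E
```

```text
clock: 31.72
position: [0.6156, -0.1956, 0.3888]
orientation: [[0.973, 0.233, -0.0], [0.233, -0.973, 0.0], [-0.0, -0.0, -1.0]]
wrist_force: [0.7, -0.4, -0.6]
grip_width: 0.666
1.5478515625 0.41400146484375 37.14785385131836
the job is handed in; nothing more can be done
None
```

I packed the four closed amber jars into their own inserts and handed the job in at about 32 s of the 112 s allowed. I lowered each jar until the wrist force showed contact with the insert floor, and only then opened the fingers. I did not grasp or touch the open jars or the green and blue look-alikes.

**Last checks on the packed jars:**
- **Height:** all four lid tops were about 10 mm higher than on the bench, within about 1 mm of fully seated.
- **Position:** all four centres were within about 3 mm of the insert centres.
- **Upright:** all four looked upright in the last pictures. I made no precise tilt measurement.

**Checks that failed or disagreed:**
- **Oblong jar:** the first top-view fit was 13 mm off because it took in points from a neighbouring jar. A tighter fit gave 1.6 mm, which agrees with the side view.
- **Open jars:** the arm covered them in the last top view, and their positions measured there were wrong. In the last side view the round one measured within 1 mm of where it started. The arm spoiled that measurement for the square one, so I only confirmed by eye that it was standing in its place.

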